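# Hang the copper dipping basket in the pickling pot

## Task

Hang the copper dipping basket by its own hook over the rim of the blue pot, anywhere round it, with the cup inside the pot and the hook's tongue outside, and let go so that it hangs there on its own. Leave the steel-coloured basket standing where it is; it does not belong in the pickle.

Things in the scene. Friction and masses are not known exactly. Their poses are not given: they have to be found in the camera images.
- copper_basket_grip (a point): Centre of the light-wood upright grip (18 x 18 x 66 mm tall) of the loose copper basket, 0.16 kg, 112 mm above its foot. z up; hook points along -x, away from the cup; cup axis 41 mm to +x. Hook plate's underside (rests on a rim) is 37 mm below. Hook 18 mm wide; gap from the strap 12 mm to +x to the tongue 14 mm to -x, wider lower down; tongue ends 60 mm below this point, about 20 mm out
- copper_basket_cup (a point): Centre, half-way up, of the copper basket's perforated cup: 52 mm across, 45 mm tall, flat foot 22.5 mm below; same axes. The strap to the hook runs up its -x side, outer face 29 mm from the cup's axis. Foot to hook plate's underside: 75 mm. Stands upright at the start, hook (-x) towards the robot within 46 degrees
- blue_pot_rim (a point): Centre of the mouth of the blue pot with a dark rim, at rim height, 115 mm above the bench. Empty round pot, upright walls, does not move: 160 mm outside diameter, wall 6 mm (mid-wall radius 77 mm), inner floor 109 mm below the rim. z up. A white pot of the same shape stands near, not to be used
- steel_basket_cup (a point): Centre, half-way up (22.5 mm above the bench), of the cup of the other basket: same shape and size as the copper one but silver-coloured metal (145 mm tall to the top of its grip, so carry things above or round it). Bystander, to be left standing
Mind the look-alikes: they are no part of the job. Leave any green or turquoise look-alike of the part that bears copper_basket_grip alone.

How it is judged (in metres and radians):
At the end, for the whole second after the job is handed in: Copper basket hanging at rest, released, on the blue pot: grip centre 27 to 50 mm above the rim and 50 to 100 mm from the pot's axis, cup centre within 60 mm of that axis, tilt under 23 degrees, bearing on the pot; steel basket upright (11 degrees), within 30 mm of its start (z of copper_basket_grip in the frame of blue_pot_rim between 0.027 and 0.05 m and horizontal distance between copper_basket_grip and blue_pot_rim between 0.05 and 0.1 m and horizontal distance between copper_basket_cup and blue_pot_rim below 0.06 m and angle between copper_basket_cup's own z axis and vertical below 0.4 rad and contact force between copper_basket and blue_pot above 0.3 N and contact force between copper_basket and the fingers below 0.1 N and linear speed of copper_basket below 0.03 m/s and distance of steel_basket_cup from where it was at the start of the episode below 0.03 m and angle between steel_basket_cup's own z axis and vertical below 0.2 rad); the robot touches nothing.
It fails at once if the steel-coloured basket is shifted by more than 50 mm or tipped by more than 25 degrees (distance of steel_basket_cup from where it was at the start of the episode above 0.05 m or angle between steel_basket_cup's own z axis and vertical above 0.44 rad).
It also fails if it takes over 43 s, if anything falls off the work surface, if the arm or the gripper's body presses on something with over 40 N, if the wrist force passes 120 N, or if a joint passes its speed limit or range.

## Robot

A 6-joint arm with a two-finger parallel gripper is mounted at the origin on the work surface. World frame = base frame: x ahead of the robot, y to its left, z up, the work surface at z = 0. Lengths are in m, angles in degrees, forces in N, time in s.
With the tool pointing down it reaches from about 0.375 to 0.9 m from the base axis. Payload 3.1 kg.
Tool frame: the origin (TCP) lies between the finger pads; the fingertips stand 22 mm ahead of it and the grasp point (between the pads) lies 3 mm ahead of it; y points along the fingers, x is the direction in which the jaws open and shut, and the axes are right-handed (so a half turn about y gives the same grasp; the last joint's range is limited). The gripper opens to 87 mm and grips with 3 to 60 N. Pads are 19 mm wide; open, the fingers measure 117 mm over their backs; the gripper's body (75 mm by 190 mm) begins 51 mm behind the grasp point.
Start: joints at [58.413, 30.224, 82.088, -0, 67.689, -10.227], TCP at [0.228, 0.582, 0.215] pointing down, gripper open.
Joint ranges: [-176.69, 176.69], [-43.24, 126.21], [12.49, 139.97], [-82, 262], [0, 151.66], [-163.58, 163.58]. Speed limits (degrees/s): [159.86, 159.86, 180, 180, 180, 180].

## Interface

Orientations are given as a 3x3 rotation matrix whose columns are the frame's x, y, z axes.
In Python, from rig import bot, imaging, workorder gives the robot as it stands. The module is installed in compiled form; this text tells all that it offers.
- The arm moves only by the tool drive_tool, never from a script. Its argument "commands" is a list of rows, each an object of numbers: "dx", "dy", "dz": the shift along the tool's x, y, z normalised to -1 to 1, where 1 is 4 cm; "wx", "wy", "wz": the turn, a rotation vector about the tool's x, y, z normalised to -1 to 1, where 1 is pi/2 rad; "grip": the finger opening in mm, from 0 to 87. In form: [{"dx": .., "dy": .., "dz": .., "wx": .., "wy": .., "wz": .., "grip": ..}, ...]. A call has 1 to 8 rows; each row shifts and turns the commanded pose from where the row before left it, along the tool's axes as they then stand; what a row does not reach is not made up. A row lasts 1/8 s, in which the tool goes at most 62.5 mm and 10.7 degrees, less where a joint would pass 70% of its speed; a pose out of reach is approached as far as the arm can. A call with a number of a shift or a turn outside -1 to 1 is refused whole. A call with a gripper value outside its range is refused whole. The fingers move at their own pace and stop on an object; the grip force is fixed at half the most. Time passes only in rows, so rows that do not move let the fingers close. It gives the time, the measured TCP pose, the force and the opening at its end, in the units of the state.
- bot.read_state(): the state, without advancing time (a new reading comes with each control period).
- imaging.capture(name): name is "scene" or "top"; returns (picture, depth): 384x512x3 uint8, red, green, blue; 384x512 float32, m along the optical axis (not along the pixel's ray), 0 where there is no reading.
- imaging.get_calibration(name): a dict with "mtx" (3x3 intrinsics, pixels), "dist" ([k1, k2, p1, p2, k3] as OpenCV has them; the pictures are not rectified), "world_to_cam" (4x4, takes a point from world to camera coordinates). Camera axes: x right, y down, z forward; pixel columns grow to the right and rows downward; lengths in m; the calibration is good to about 2 mm. A picture is of the moment at which its call begins. get_calibration takes no time and is no camera call.
- workorder.hand_in(): hands the job in, once; it reports no verdict.
The state is a dict: "time_s": time; "joint_positions": joint angles; "qvel": joint speeds; "tau": joint torques, N m; "position": TCP position; "tcp_rot": TCP orientation; "force": force on the tool from outside, world axes, zero at the start; "moment": the same for the moment, N m; "opening": opening from 0.0 (shut) to 1.0 (fully open).
Only numpy, scipy, OpenCV 4.12 (cv2) and the standard library are available. Lean on these libraries where they do the work, as an engineer would, in place of code of your own. Each camera call takes 0.05 s, during which the arm holds its last target. There are 200 camera calls.

## Working session

There is one attempt and no reset: what is moved stays moved. The work goes in short steps, Python scripts to look and compute and a tool call to move; the robot and the scene stay as the last step left them, time stands still between calls to the robot, and variables do not carry over. Pictures are saved under pics/ and viewed, on a budget of 10 in all, crops included, one or two more only if the job needs it, and the job is handed in when it is done.

Besides the shell and the picture viewer there is one more tool, called as name(argument=value, ...) on one line, values as JSON. drive_tool: Moves the arm, as the interface text tells. Its arguments: {"type":"object","properties":{"commands":{"type":"array"}},"required":["commands"]}

```bash
mkdir -p pics; cat > h.py <<'E'
import numpy as np,cv2
from rig import bot,imaging,workorder
def cloud(n):
    p,d=imaging.capture(n);c=imaging.get_calibration(n)
    v,u=np.mgrid[0:384,0:512]
    uv=cv2.undistortPoints(np.stack([u,v],-1).reshape(-1,1,2).astype(np.float64),np.array(c['mtx']),np.array(c['dist'])).reshape(384,512,2)
    P=np.dstack([uv*d[...,None],d]);T=np.linalg.inv(np.array(c['world_to_cam']))
    W=P@T[:3,:3].T+T[:3,3];W[d==0]=np.nan
    return p,W
E
python3 - <<'E'
from h import *
for n in('scene','top'):
    p,W=cloud(n);np.savez(n+'0.npz',p=p,W=W);cv2.imwrite(f'pics/{n}0.png',cv2.resize(p[...,::-1],(800,600)))
s=bot.read_state();print(s)
E
```

```text
{'time_s': 0.1, 'joint_positions': array([ 5.84107613e+01,  3.02744770e+01,  8.21476512e+01, -2.00851631e-03,
        6.76886522e+01, -1.02275204e+01]), 'qvel': array([-0.02553919, -0.14695576, -0.0812105 ,  0.02724459,  0.04414868,
       -0.10023866]), 'tau': array([-1.78170080e-04, -4.40987778e+01, -1.77151805e+01,  6.35078084e-02,
        5.33540163e-02, -4.59499608e-05]), 'position': array([0.22729306, 0.58149821, 0.21406825]), 'tcp_rot': array([[ 3.64241262e-01, -9.85182704e-04, -9.31304103e-01],
       [ 9.31302669e-01, -1.66397718e-03,  3.64242461e-01],
       [-1.90851415e-03, -9.99998130e-01,  3.11414135e-04]]), 'force': array([0.1008852 , 0.14202897, 1.08951082]), 'moment': array([0.00237512, 0.02161893, 0.02229793]), 'opening': 0.9969023034220971}
```

View pics/scene0.png

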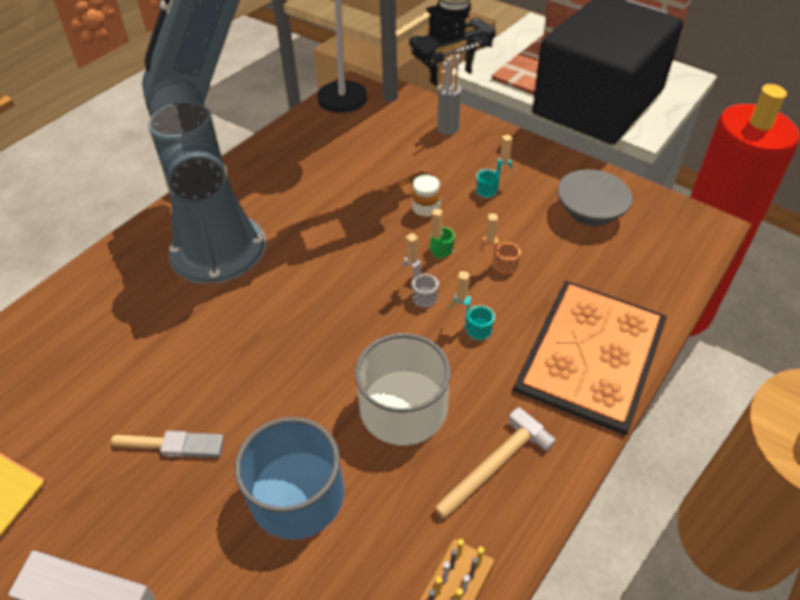

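View pics/top0.png

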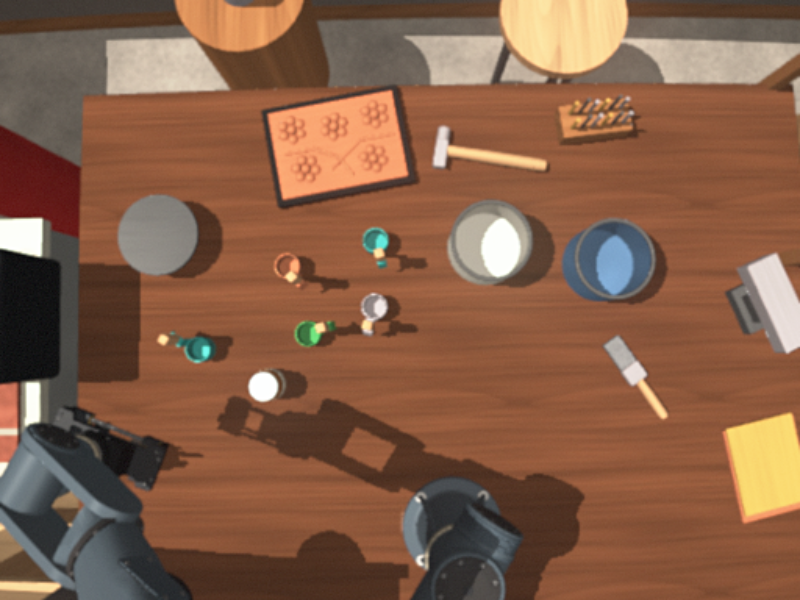

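Candidates (800x600 pixels, scene / top):

- copper: (507,258) / (287,265)
- steel: (425,290) / (374,307)
- green: (442,240) / (308,334)
- turquoise: (480,322) / (376,240) and (487,183) / (199,348)

By the description I choose the copper one. The target pot is the blue one at (290,478) / (610,260).

```bash
python3 - <<'E'
from h import *
S=np.load('scene0.npz');T=np.load('top0.npz')
def roi(A,u0,u1,v0,v1):
    k=.64;sl=np.s_[int(v0*k):int(v1*k),int(u0*k):int(u1*k)]
    return A['p'][sl].reshape(-1,3).astype(int),A['W'][sl].reshape(-1,3)
def circ(q):
    A=np.c_[2*q[:,:2],np.ones(len(q))];s=np.linalg.lstsq(A,(q[:,:2]**2).sum(1),rcond=None)[0]
    return s[:2],np.sqrt(s[2]+s[:2]@s[:2])
for nm,A,r,rp in(('scene',S,(470,535,205,280),(225,355,410,545)),('top',T,(265,315,245,300),(555,665,210,310))):
    c,w=roi(A,*r)
    for lo,hi in((.004,.03),(.035,.055),(.06,.078),(.085,.135),(.135,.15)):
        m=(w[:,2]>lo)&(w[:,2]<hi);q=w[m]
        if len(q)>2:print(nm,lo,len(q),np.round(q.mean(0),4),np.round(np.nanmin(q,0),3),np.round(np.nanmax(q,0),3))
    c,w=roi(A,*rp);q=w[(w[:,2]>.108)&(w[:,2]<.125)]
    print('pot',len(q),circ(q),np.median(q[:,2]))
    for nn,rr in(('steel',(400,445,230,310) if nm=='scene' else (350,395,290,340)),):
        c,w=roi(A,*rr)
        for lo,hi in((.035,.055),(.085,.15)):
            q=w[(w[:,2]>lo)&(w[:,2]<hi)];print(nn,lo,len(q),np.round(q.mean(0),4))
# close crops
a=cv2.resize(S['p'][125:215,245:350],(400,343),interpolation=2);b=cv2.resize(T['p'][140:230,150:255],(400,343),interpolation=2)
cv2.imwrite('pics/crop1.png',np.hstack([a,b])[...,::-1])
E
```

```text
scene 0.004 262 [0.5294 0.3578 0.0125] [0.401 0.258 0.004] [0.604 0.518 0.03 ]
scene 0.035 101 [0.5484 0.3287 0.0426] [0.504 0.293 0.035] [0.576 0.358 0.054]
scene 0.06 25 [0.5171 0.3009 0.0698] [0.499 0.288 0.06 ] [0.535 0.321 0.078]
scene 0.085 70 [0.5219 0.2987 0.11  ] [0.509 0.292 0.085] [0.531 0.305 0.135]
scene 0.135 35 [0.5199 0.3013 0.1427] [0.509 0.29  0.135] [0.529 0.314 0.149]
pot 680 (array([ 0.54701534, -0.32892075]), np.float64(0.07681627301620209)) 0.11485725673517566
steel 0.035 133 [0.4513 0.1729 0.0429]
steel 0.085 139 [0.4256 0.1711 0.1163]
top 0.004 207 [0.5522 0.3343 0.0097] [0.483 0.284 0.004] [0.601 0.387 0.028]
top 0.035 48 [0.553  0.3336 0.0435] [0.502 0.296 0.036] [0.575 0.356 0.053]
top 0.06 21 [0.5101 0.2966 0.0716] [0.501 0.287 0.062] [0.535 0.308 0.078]
top 0.085 19 [0.5147 0.2992 0.1088] [0.507 0.295 0.089] [0.529 0.305 0.128]
top 0.135 39 [0.5177 0.3042 0.144 ] [0.507 0.295 0.136] [0.528 0.315 0.149]
pot 426 (array([ 0.54427355, -0.32655855]), np.float64(0.07681338804425904)) 0.11517115393752664
steel 0.035 52 [0.4619 0.1521 0.0449]
steel 0.085 37 [0.4218 0.1598 0.1384]
```

View pics/crop1.png

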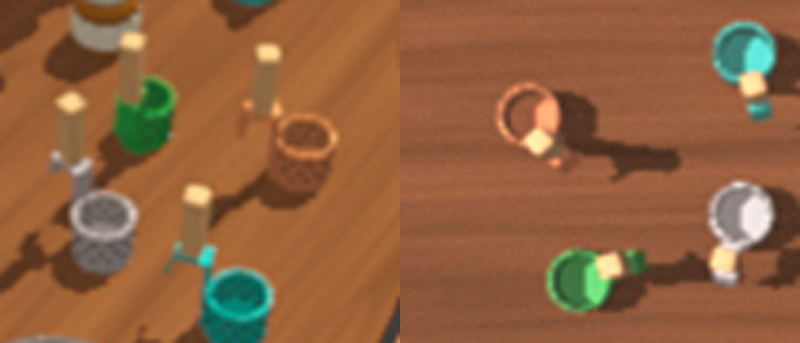

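The crop shows the copper basket alone, grip top at (267,50) in the left half and (540,140) in the right, with its hook towards the lower right in the top view. Both heights (grip 0.145, pot rim 0.115 with radius 0.0768) match the description. Next I refine its yaw.

```bash
python3 - <<'E'
from h import *
from scipy.optimize import least_squares
k=.64
for n,r in(('scene',(470,535,205,280)),('top',(265,315,245,300))):
    A=np.load(n+'0.npz');sl=np.s_[int(r[2]*k):int(r[3]*k),int(r[0]*k):int(r[1]*k)]
    w=A['W'][sl].reshape(-1,3)
    g=w[(w[:,2]>.139)&(w[:,2]<.15)]; gc=(g.min(0)+g.max(0))/2
    q=w[(w[:,2]>.0405)&(w[:,2]<.052)]; q=q[np.hypot(*(q[:,:2]-gc[:2]).T)>.0]
    f=least_squares(lambda c:np.hypot(*(q[:,:2]-c).T)-.0255,[.551,.332],loss='soft_l1',f_scale=.002).x
    h=w[(w[:,2]>.06)&(w[:,2]<.085)].mean(0)
    d=f-gc[:2];print(n,g.mean(0),gc,f,np.hypot(*d),np.degrees(np.arctan2(d[1],d[0])),h)
E
```

```text
scene [0.5194936  0.30233366 0.14397809] [0.51904979 0.30274251 0.14402626] [0.54956332 0.33021628] 0.04105951208128111 41.999232707473396 [0.51795603 0.30093982 0.07426504]
top [0.51793608 0.30473708 0.14450545] [0.51786096 0.30559593 0.14459218] [0.54880518 0.33119003] 0.04015721965445995 39.59429407959513 [0.51052696 0.29689547 0.07370866]
```

drive_tool(commands=[{"wy":0.102,"grip":50},{"wy":0.102,"grip":50},{"wy":0.103,"grip":50},{"dx":0.094,"dz":-1,"grip":50},{"dx":0.094,"dz":-1,"grip":50},{"dx":0.094,"dz":-1,"grip":50},{"dx":0.094,"dz":-1,"grip":50},{"dx":0.094,"dz":-1,"grip":50}])

```text
schema error: expected keys dx, dy, dz, wx, wy, wz, grip
```

drive_tool(commands=[{"dx":0.094,"dz":-1,"grip":50},{"dx":0.094,"dz":-1,"grip":50},{"dx":0.094,"dz":-1,"grip":50},{"dx":0.094,"dz":-1,"grip":50},{"dx":0.094,"dz":-1,"grip":50},{"grip":50},{"grip":50}])

```text
schema error: expected keys dx, dy, dz, wx, wy, wz, grip
```

```bash
python3 - <<'E'
from h import *
s=bot.read_state();R=s['tcp_rot'];p=s['position'];print(s['time_s'],p,R.round(3),s['joint_positions'].round(1),s['opening'])
print(R.T@(np.array([.5185,.3038,.117])-p)/.04, np.degrees(np.arctan2(R[1,0],R[0,0])))
E
```

```text
0.1 [0.22729306 0.58149821 0.21406825] [[ 0.364 -0.001 -0.931]
 [ 0.931 -0.002  0.364]
 [-0.002 -1.     0.   ]] [ 58.4  30.3  82.1  -0.   67.7 -10.2] 0.9969023034220971
[-3.80915605  2.43108146 -9.30954807] 68.63906307738614
```

All keys are required.

drive_tool(commands=[{"dx":0,"dy":0,"dz":0,"wx":0,"wy":0.102,"wz":0,"grip":50},{"dx":0,"dy":0,"dz":0,"wx":0,"wy":0.102,"wz":0,"grip":50},{"dx":0,"dy":0,"dz":0,"wx":0,"wy":0.103,"wz":0,"grip":50},{"dx":0.094,"dy":0,"dz":-1,"wx":0,"wy":0,"wz":0,"grip":50},{"dx":0.094,"dy":0,"dz":-1,"wx":0,"wy":0,"wz":0,"grip":50},{"dx":0.094,"dy":0,"dz":-1,"wx":0,"wy":0,"wz":0,"grip":50},{"dx":0.094,"dy":0,"dz":-1,"wx":0,"wy":0,"wz":0,"grip":50},{"dx":0.094,"dy":0,"dz":-1,"wx":0,"wy":0,"wz":0,"grip":50}])

```text
time_s: 1.1
position: [0.3736, 0.4423, 0.2145]
tcp_rot: [[0.755, -0.001, -0.656], [0.656, -0.001, 0.755], [-0.001, -1.0, 0.0]]
force: [0.0, 0.4, -0.3]
opening: 0.578
```

drive_tool(commands=[{"dx":0.094,"dy":0,"dz":-1,"wx":0,"wy":0,"wz":0,"grip":50},{"dx":0.094,"dy":0,"dz":-1,"wx":0,"wy":0,"wz":0,"grip":50},{"dx":0.094,"dy":0,"dz":-1,"wx":0,"wy":0,"wz":0,"grip":50},{"dx":0.094,"dy":0,"dz":-1,"wx":0,"wy":0,"wz":0,"grip":50},{"dx":0.094,"dy":0,"dz":-1,"wx":0,"wy":0,"wz":0,"grip":50},{"dx":0,"dy":0,"dz":0,"wx":0,"wy":0,"wz":0,"grip":50},{"dx":0,"dy":0,"dz":0,"wx":0,"wy":0,"wz":0,"grip":50}])

```text
time_s: 1.98
position: [0.5177, 0.3049, 0.2144]
tcp_rot: [[0.755, -0.002, -0.656], [0.656, -0.0, 0.755], [-0.001, -1.0, 0.001]]
force: [-0.9, 0.8, -0.5]
opening: 0.573
```

```bash
cat > st.py <<'E'
from h import *
import sys
s=bot.read_state();R=s['tcp_rot'];p=s['position'];print(s['time_s'],p,R.round(3).tolist(),s['joint_positions'].round(1),s['opening'],s['force'].round(1))
print(R.T@(np.array([float(a) for a in sys.argv[1:4]])-p)/.04, np.degrees(np.arctan2(R[1,0],R[0,0])))
E
python3 st.py .5185 .3038 .117
```

```text
1.975 [0.51769821 0.30487012 0.21443446] [[0.755, -0.002, -0.656], [0.656, -0.0, 0.755], [-0.001, -1.0, 0.001]] [ 19.8  28.4  85.6   0.   66.  -21.2] 0.5732190845169478 [-0.9  0.8 -0.5]
[ 9.60678215e-04  2.43582475e+00 -3.59955400e-02] 40.98350274519
```

drive_tool(commands=[{"dx":0,"dy":0.6,"dz":-0.036,"wx":0,"wy":0,"wz":0,"grip":50},{"dx":0,"dy":0.6,"dz":0,"wx":0,"wy":0,"wz":0,"grip":50},{"dx":0,"dy":0.6,"dz":0,"wx":0,"wy":0,"wz":0,"grip":50},{"dx":0,"dy":0.6,"dz":0,"wx":0,"wy":0,"wz":0,"grip":50},{"dx":0,"dy":0,"dz":0,"wx":0,"wy":0,"wz":0,"grip":50}])

```text
time_s: 2.6
position: [0.5166, 0.3042, 0.1171]
tcp_rot: [[0.753, -0.005, -0.658], [0.658, -0.002, 0.753], [-0.005, -1.0, 0.002]]
force: [-0.6, -0.6, -0.2]
opening: 0.578
```

```bash
python3 st.py .5185 .3038 .117; python3 - <<'E'
from h import *
p,W=cloud('scene');q,_=cloud('top')
a=cv2.resize(p[110:215,240:360],(400,350),interpolation=2);b=cv2.resize(q[130:235,130:250],(400,350),interpolation=2)
cv2.imwrite('pics/crop2.png',np.hstack([a,b])[...,::-1])
E
```

```text
2.6 [0.51662814 0.30423777 0.1171178 ] [[0.753, -0.005, -0.658], [0.658, -0.002, 0.753], [-0.005, -1.0, 0.002]] [ 19.8  35.5  90.6   0.   54.3 -21.3] 0.5775175476157985 [-0.6 -0.6 -0.2]
[ 0.02807628  0.00271872 -0.03902159] 41.11130458482326
```

View pics/crop2.png

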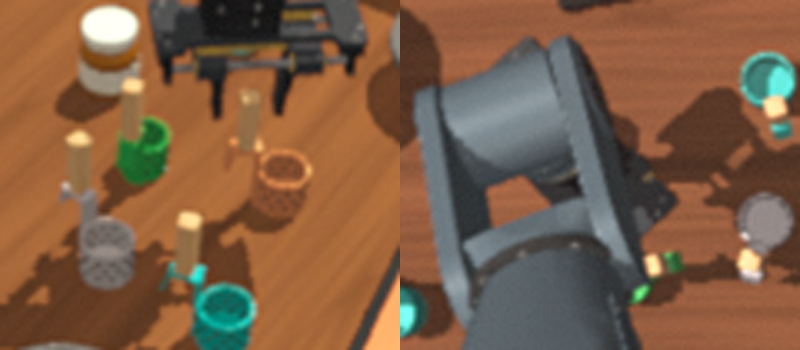

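The fingertips (left half, (215,110) and (285,110)) seem to sit behind the grip (250,120) instead of astride it. I'll measure them from depth.

```bash
python3 - <<'E'
from h import *
p,W=cloud('scene')
# crop px -> full: u=240+x*.3, v=110+y*.3
for x,y in((215,75),(216,90),(217,105),(284,75),(284,90),(283,105),(250,96),(250,115),(250,135),(240,70)):
    u=int(240+x*.3);v=int(110+y*.3);print((x,y),p[v,u],W[v,u].round(4))
b=W[110:150,290:340].reshape(-1,3);c=p[110:150,290:340].reshape(-1,3).astype(int)
m=(c.sum(1)<160)&(b[:,2]>.085)&(b[:,2]<.16)
for lo in np.arange(.09,.16,.01):
    q=b[m&(b[:,2]>lo)&(b[:,2]<lo+.01)]
    if len(q):print(lo.round(3),len(q),q.min(0).round(3),q.max(0).round(3))
w=(c[:,0]>150)&(b[:,2]>.1)&(b[:,2]<.16);print('wood',w.sum(),b[w].mean(0),b[w].max(0))
E
```

```text
(215, 75) [29 33 32] [0.5096 0.2497 0.2047]
(216, 90) [89 54 35] [0.4974 0.2735 0.1611]
(217, 105) [22 19 19] [0.5008 0.276  0.1444]
(284, 75) [32 33 33] [0.5475 0.312  0.1805]
(284, 90) [26 28 29] [0.5474 0.3167 0.1566]
(283, 105) [21 25 27] [0.5452 0.3178 0.1378]
(250, 96) [182 140  89] [0.5209 0.3018 0.149 ]
(250, 115) [146 110  71] [0.5251 0.2981 0.1287]
(250, 135) [147 112  72] [0.5266 0.2998 0.1021]
(240, 70) [153  94  54] [ 0.4114  0.4798 -0.004 ]
0.13 9 [0.503 0.273 0.131] [0.547 0.318 0.14 ]
0.14 12 [0.497 0.275 0.141] [0.549 0.32  0.149]
0.15 18 [0.498 0.273 0.151] [0.551 0.32  0.16 ]
wood 42 [0.518301   0.30192815 0.13600634] [0.52886809 0.31303453 0.1489871 ]
```

```bash
python3 - <<'E'
from h import *
p,W=cloud('scene');np.savez('s2.npz',p=p,W=W)
for u in(304,305,306,323,324,325):
    print(u,[(v,int(p[v,u].sum()),W[v,u].round(3).tolist()) for v in range(138,150)])
c=imaging.get_calibration('scene');P=np.array([[.502,.284,z] for z in(.095,.11,.13,.15)]+[[.535,.32,z] for z in(.095,.11,.13,.15)]);T=np.array(c['world_to_cam'])
print(cv2.projectPoints(P,cv2.Rodrigues(T[:3,:3])[0],T[:3,3],np.array(c['mtx']),np.array(c['dist']))[0][:,0].round(1))
print(np.linalg.inv(T)[:3,3])
E
```

```text
304 [(138, 178, [0.497, 0.275, 0.156]), (139, 168, [0.495, 0.28, 0.147]), (140, 161, [0.494, 0.281, 0.142]), (141, 173, [0.497, 0.276, 0.143]), (142, 210, [0.498, 0.275, 0.14]), (143, 222, [0.498, 0.275, 0.135]), (144, 249, [0.498, 0.276, 0.131]), (145, 269, [0.43, 0.397, -0.002]), (146, 319, [0.434, 0.39, 0.0]), (147, 342, [0.437, 0.385, 0.001]), (148, 338, [0.44, 0.38, 0.002]), (149, 342, [0.443, 0.376, 0.001])]
305 [(138, 72, [0.501, 0.274, 0.158]), (139, 79, [0.499, 0.277, 0.151]), (140, 71, [0.502, 0.274, 0.15]), (141, 83, [0.501, 0.276, 0.144]), (142, 92, [0.502, 0.274, 0.142]), (143, 105, [0.5, 0.278, 0.134]), (144, 141, [0.502, 0.276, 0.133]), (145, 221, [0.504, 0.273, 0.132]), (146, 312, [0.438, 0.39, 0.003]), (147, 338, [0.438, 0.39, -0.003]), (148, 346, [0.443, 0.383, 0.001]), (149, 345, [0.444, 0.381, -0.001])]
306 [(138, 92, [0.503, 0.277, 0.157]), (139, 85, [0.502, 0.279, 0.151]), (140, 78, [0.503, 0.277, 0.149]), (141, 88, [0.503, 0.277, 0.145]), (142, 101, [0.503, 0.279, 0.139]), (143, 103, [0.502, 0.281, 0.133]), (144, 144, [0.503, 0.28, 0.13]), (145, 227, [0.435, 0.
[... 877 characters left out ...]
32, 0.001]), (147, 352, [0.495, 0.427, 0.002]), (148, 356, [0.498, 0.421, 0.003]), (149, 359, [0.499, 0.421, -0.002])]
325 [(138, 81, [0.547, 0.318, 0.151]), (139, 85, [0.551, 0.311, 0.154]), (140, 110, [0.549, 0.317, 0.145]), (141, 134, [0.548, 0.319, 0.139]), (142, 137, [0.55, 0.316, 0.137]), (143, 167, [0.55, 0.317, 0.133]), (144, 252, [0.551, 0.317, 0.129]), (145, 331, [0.492, 0.438, 0.001]), (146, 355, [0.493, 0.437, -0.003]), (147, 358, [0.497, 0.431, -0.0]), (148, 359, [0.499, 0.427, -0.001]), (149, 358, [0.502, 0.422, -0.001])]
[[305.7 151.2]
 [306.  147.8]
 [306.4 143.2]
 [306.8 138.4]
 [320.3 149.2]
 [320.8 145.8]
 [321.4 141.2]
 [321.9 136.4]]
[ 1.00123108 -0.60910969  1.06707296]
```

Depth shows the fingers are centred on the grip sideways, but the tips are at z≈0.130, about 35 mm higher than the reported pose implies. I trust the camera and go down in small steps.

drive_tool(commands=[{"dx":0,"dy":0.25,"dz":-0.02,"wx":0,"wy":0,"wz":0,"grip":50},{"dx":0,"dy":0.25,"dz":0,"wx":0,"wy":0,"wz":0,"grip":50},{"dx":0,"dy":0.2,"dz":0,"wx":0,"wy":0,"wz":0,"grip":50},{"dx":0,"dy":0,"dz":0,"wx":0,"wy":0,"wz":0,"grip":50}])

```text
time_s: 3.3
position: [0.5192, 0.3028, 0.0898]
tcp_rot: [[0.755, -0.002, -0.656], [0.656, -0.001, 0.755], [-0.002, -1.0, 0.001]]
force: [-1.2, 0.4, -0.4]
opening: 0.573
```

```bash
python3 - <<'E'
from h import *
p,W=cloud('scene')
a=cv2.resize(p[110:215,240:360],(560,490),interpolation=2)
cv2.imwrite('pics/crop3.png',a[...,::-1])
for u in(305,306,307,322,323,324):
    z=[(v,W[v,u].round(3).tolist()) for v in range(138,165) if W[v,u,2]>.08 and p[v,u].sum()<200];print(u,z[-2:])
E
```

```text
305 [(151, [0.505, 0.274, 0.105]), (152, [0.503, 0.278, 0.096])]
306 [(145, [0.503, 0.28, 0.126]), (148, [0.504, 0.28, 0.114])]
307 [(139, [0.521, 0.252, 0.181]), (140, [0.518, 0.257, 0.172])]
322 [(149, [0.544, 0.314, 0.105]), (150, [0.545, 0.312, 0.103])]
323 [(149, [0.547, 0.314, 0.107]), (150, [0.548, 0.312, 0.105])]
324 [(149, [0.549, 0.318, 0.105]), (150, [0.55, 0.317, 0.102])]
```

View pics/crop3.png

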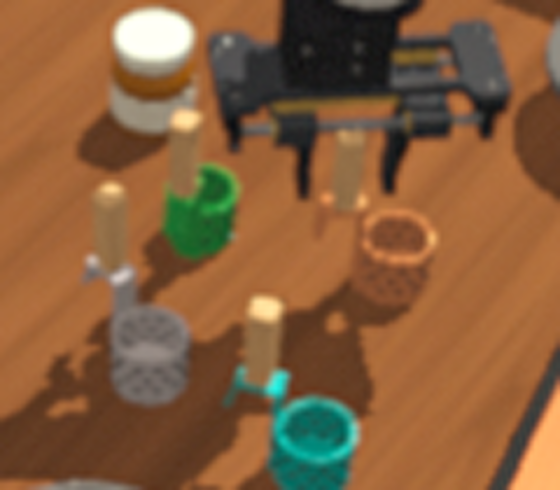

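The grip now stands between the fingers and the tips are at z≈0.10, so I close.

drive_tool(commands=[{"dx":0,"dy":0,"dz":0,"wx":0,"wy":0,"wz":0,"grip":5},{"dx":0,"dy":0,"dz":0,"wx":0,"wy":0,"wz":0,"grip":5},{"dx":0,"dy":0,"dz":0,"wx":0,"wy":0,"wz":0,"grip":5},{"dx":0,"dy":0,"dz":0,"wx":0,"wy":0,"wz":0,"grip":5},{"dx":0,"dy":0,"dz":0,"wx":0,"wy":0,"wz":0,"grip":5},{"dx":0,"dy":0,"dz":0,"wx":0,"wy":0,"wz":0,"grip":5}])

```text
time_s: 4.1
position: [0.5204, 0.3034, 0.0912]
tcp_rot: [[0.755, 0.001, -0.656], [0.656, 0.001, 0.755], [0.001, -1.0, -0.0]]
force: [0.7, 0.3, 1.0]
opening: 0.204
```

drive_tool(commands=[{"dx":0,"dy":-0.3,"dz":0,"wx":0,"wy":0,"wz":0,"grip":5},{"dx":0,"dy":-0.6,"dz":0,"wx":0,"wy":0,"wz":0,"grip":5},{"dx":0,"dy":-0.8,"dz":0,"wx":0,"wy":0,"wz":0,"grip":5},{"dx":0,"dy":-0.8,"dz":0,"wx":0,"wy":0,"wz":0,"grip":5},{"dx":0,"dy":-0.8,"dz":0,"wx":0,"wy":0,"wz":0,"grip":5},{"dx":0,"dy":-0.8,"dz":0,"wx":0,"wy":0,"wz":0,"grip":5},{"dx":0,"dy":-0.8,"dz":0,"wx":0,"wy":0,"wz":0,"grip":5},{"dx":0,"dy":0,"dz":0,"wx":0,"wy":0,"wz":0,"grip":5}])

```text
time_s: 5.1
position: [0.5211, 0.3037, 0.29]
tcp_rot: [[0.755, 0.006, -0.656], [0.656, 0.002, 0.755], [0.006, -1.0, -0.002]]
force: [-0.5, -0.2, -1.8]
opening: 0.204
```

```bash
python3 st.py .4881 -.3775 .29
```

```text
5.1 [0.5211014  0.30365394 0.28996401] [[0.755, 0.006, -0.656], [0.656, 0.002, 0.755], [0.006, -1.0, -0.002]] [ 19.6  24.1  80.3  -0.   75.2 -21.4] 0.20365805616663626 [-0.5 -0.2 -1.8]
[-11.79774233  -0.03916815 -12.30748166] 41.01556959782234
```

Held (18 mm opening). Now carry it over the pot's rim.

drive_tool(commands=[{"dx":-0.5,"dy":0,"dz":-0.5,"wx":0,"wy":0,"wz":0,"grip":5},{"dx":-0.8,"dy":0,"dz":-0.85,"wx":0,"wy":0,"wz":0,"grip":5},{"dx":-0.8,"dy":0,"dz":-0.85,"wx":0,"wy":0,"wz":0,"grip":5},{"dx":-0.8,"dy":0,"dz":-0.85,"wx":0,"wy":0,"wz":0,"grip":5},{"dx":-0.8,"dy":0,"dz":-0.85,"wx":0,"wy":0,"wz":0,"grip":5},{"dx":-0.8,"dy":0,"dz":-0.85,"wx":0,"wy":0,"wz":0,"grip":5},{"dx":-0.8,"dy":0,"dz":-0.85,"wx":0,"wy":0,"wz":0,"grip":5},{"dx":-0.8,"dy":0,"dz":-0.85,"wx":0,"wy":0,"wz":0,"grip":5}])

```text
time_s: 6.1
position: [0.5035, -0.0527, 0.2852]
tcp_rot: [[0.755, -0.004, -0.656], [0.656, 0.001, 0.755], [-0.002, -1.0, 0.003]]
force: [0.5, 0.7, -1.9]
opening: 0.206
```

drive_tool(commands=[{"dx":-0.8,"dy":0,"dz":-0.85,"wx":0,"wy":0,"wz":0,"grip":5},{"dx":-0.8,"dy":0,"dz":-0.85,"wx":0,"wy":0,"wz":0,"grip":5},{"dx":-0.8,"dy":0,"dz":-0.85,"wx":0,"wy":0,"wz":0,"grip":5},{"dx":-0.8,"dy":0,"dz":-0.85,"wx":0,"wy":0,"wz":0,"grip":5},{"dx":-0.8,"dy":0,"dz":-0.85,"wx":0,"wy":0,"wz":0,"grip":5},{"dx":-0.8,"dy":0,"dz":-0.85,"wx":0,"wy":0,"wz":0,"grip":5},{"dx":-0.9,"dy":0,"dz":-0.75,"wx":0,"wy":0,"wz":0,"grip":5},{"dx":0,"dy":0,"dz":0,"wx":0,"wy":0,"wz":0,"grip":5}])

```text
time_s: 7.1
position: [0.4849, -0.3807, 0.2845]
tcp_rot: [[0.757, -0.003, -0.653], [0.653, 0.001, 0.757], [-0.001, -1.0, 0.003]]
force: [0.1, 0.6, -2.3]
opening: 0.207
```

```bash
python3 st.py .4881 -.3775 .29; python3 - <<'E'
from h import *
p,W=cloud('scene');np.savez('s4.npz',p=p,W=W)
cv2.imwrite('pics/s4.png',cv2.resize(p[150:384,60:372],(800,600),interpolation=2)[...,::-1])
E
```

```text
7.1 [ 0.4849436  -0.38069448  0.2845045 ] [[0.757, -0.003, -0.653], [0.653, 0.001, 0.757], [-0.001, -1.0, 0.003]] [-48.5  25.7  78.4  -0.1  76.  -89.2] 0.20665442759750355 [ 0.1  0.6 -2.3]
[ 0.1117506  -0.13749588  0.00931126] 40.76470470217997
```

View pics/s4.png

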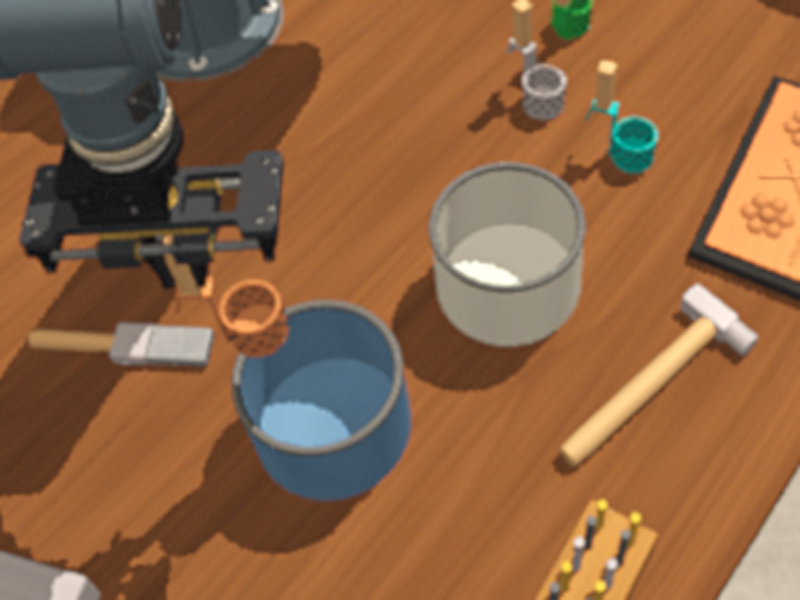

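The basket is held with its cup (250,310) left of the rim of the blue pot (320,375). I measure cup and pot in the same picture.

```bash
cat > cup.py <<'E'
from h import *
from scipy.optimize import least_squares
p,W=cloud('scene');s=bot.read_state();t=s['position'];R=s['tcp_rot']
hsv=cv2.cvtColor(p,cv2.COLOR_RGB2HSV)
near=(np.hypot(W[...,0]-t[0],W[...,1]-t[1])<.1)&(W[...,2]<t[2]+.0)&(W[...,2]>.03)
cop=near&(hsv[...,0]<11)&(hsv[...,1]>120)&(hsv[...,2]>90)
q=W[cop];print(len(q),q.min(0),q.max(0))
# cup's rim in tool frame expected: grip+41mm x, z top = grip-67mm
top=np.percentile(q[np.hypot(*(q[:,:2]-(t[:2]+.045*R[:2,0])).T)<.035][:,2],95);print('rim top z',top)
m=q[(q[:,2]>top-.045)&(q[:,2]<top+.003)]
f=least_squares(lambda c:np.hypot(*(m[:,:2]-c).T)-.0255,t[:2]+.041*R[:2,0],loss='soft_l1',f_scale=.002).x
rm=W[(np.abs(W[...,2]-.115)<.007)&(np.abs(np.hypot(W[...,0]-.546,W[...,1]+.328)-.077)<.012)]
c=least_squares(lambda c:np.hypot(*(rm[:,:2]-c[:2]).T)-.077,[.546,-.328],loss='soft_l1',f_scale=.002).x
d=f-t[:2];print('cup',f,'off in tool',d@R[:2,0],d@R[:2,2],'pot',c,'rel pot along x,z',(f-c)@R[:2,0],(f-c)@R[:2,2],'TCP rel',(t[:2]-c)@R[:2,0],(t[:2]-c)@R[:2,2])
E
python3 cup.py
```

```text
144 [ 0.49004575 -0.37582755  0.19481233] [ 0.54055222 -0.32661644  0.26188349]
rim top z 0.2303235984033372
cup [ 0.51529346 -0.3503133 ] off in tool 0.03998464190492819 0.0005610692786803748 pot [ 0.54734874 -0.32906128] rel pot along x,z -0.03814011715370738 0.004951906405761849 TCP rel -0.07812475905863557 0.0043908371270814745
```

drive_tool(commands=[{"dx":0.075,"dy":0,"dz":-0.11,"wx":0,"wy":0,"wz":0,"grip":5},{"dx":0,"dy":0.6,"dz":0,"wx":0,"wy":0,"wz":0,"grip":5},{"dx":0,"dy":0.6,"dz":0,"wx":0,"wy":0,"wz":0,"grip":5},{"dx":0,"dy":0.6,"dz":0,"wx":0,"wy":0,"wz":0,"grip":5},{"dx":0,"dy":0.6,"dz":0,"wx":0,"wy":0,"wz":0,"grip":5},{"dx":0,"dy":0,"dz":0,"wx":0,"wy":0,"wz":0,"grip":5},{"dx":0,"dy":0,"dz":0,"wx":0,"wy":0,"wz":0,"grip":5}])

```text
time_s: 8.07
position: [0.4927, -0.3789, 0.1919]
tcp_rot: [[0.754, 0.001, -0.657], [0.657, -0.001, 0.754], [0.0, -1.0, -0.002]]
force: [0.2, -0.1, -2.0]
opening: 0.206
```

```bash
python3 cup.py; python3 - <<'E'
from h import *
p,_=cloud('scene')
cv2.imwrite('pics/s5.png',cv2.resize(p[220:340,110:250],(700,600),interpolation=2)[...,::-1])
E
```

```text
120 [ 0.47558581 -0.39519155  0.03710241] [ 0.54948334 -0.29378522  0.17094227]
rim top z 0.14838010928077236
cup [ 0.52298343 -0.35206964] off in tool 0.040677857448544165 0.0006572837322567488 pot [ 0.54731092 -0.32914067] rel pot along x,z -0.03340434394129468 -0.0013094076761997681 TCP rel -0.07408220138983884 -0.001966691408456517
```

View pics/s5.png

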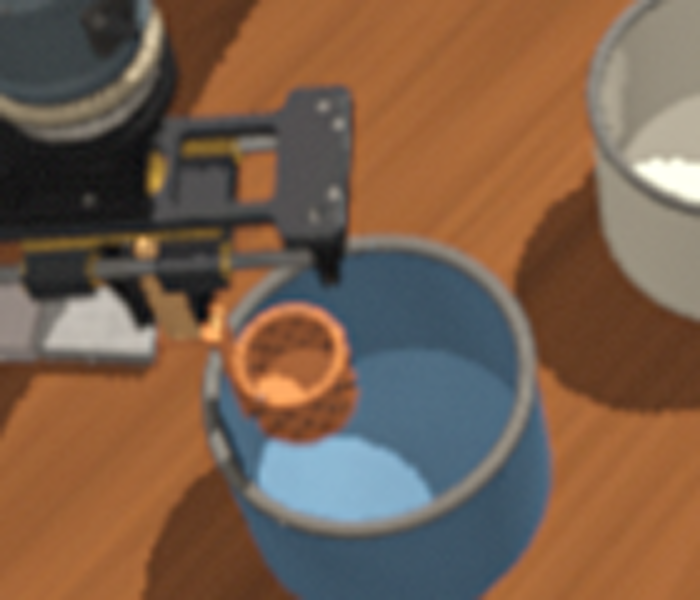

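The cup is inside the mouth at (290,355) and the hook plate (215,320) is outside it. I lower further, then slowly to contact.

drive_tool(commands=[{"dx":-0.04,"dy":0.4,"dz":0,"wx":0,"wy":0,"wz":0,"grip":5},{"dx":0,"dy":0.4,"dz":0,"wx":0,"wy":0,"wz":0,"grip":5},{"dx":0,"dy":0.3,"dz":0,"wx":0,"wy":0,"wz":0,"grip":5},{"dx":0,"dy":0.15,"dz":0,"wx":0,"wy":0,"wz":0,"grip":5},{"dx":0,"dy":0,"dz":0,"wx":0,"wy":0,"wz":0,"grip":5}])

```text
time_s: 8.8
position: [0.4903, -0.38, 0.1401]
tcp_rot: [[0.755, -0.001, -0.656], [0.656, 0.001, 0.755], [-0.0, -1.0, 0.001]]
force: [0.7, -0.2, -1.2]
opening: 0.204
```

drive_tool(commands=[{"dx":0,"dy":0.1,"dz":0,"wx":0,"wy":0,"wz":0,"grip":5},{"dx":0,"dy":0,"dz":0,"wx":0,"wy":0,"wz":0,"grip":5}])

```text
time_s: 9.05
position: [0.4906, -0.3802, 0.137]
tcp_rot: [[0.755, 0.0, -0.656], [0.656, -0.0, 0.755], [0.0, -1.0, -0.0]]
force: [-0.5, 0.3, -1.6]
opening: 0.207
```

drive_tool(commands=[{"dx":0,"dy":0.05,"dz":0,"wx":0,"wy":0,"wz":0,"grip":5},{"dx":0,"dy":0,"dz":0,"wx":0,"wy":0,"wz":0,"grip":5}])

```text
time_s: 9.3
position: [0.4905, -0.3801, 0.135]
tcp_rot: [[0.755, -0.0, -0.656], [0.656, 0.0, 0.755], [-0.0, -1.0, 0.0]]
force: [-0.8, 0.1, -2.1]
opening: 0.208
```

drive_tool(commands=[{"dx":0,"dy":0.05,"dz":0,"wx":0,"wy":0,"wz":0,"grip":5},{"dx":0,"dy":0,"dz":0,"wx":0,"wy":0,"wz":0,"grip":5}])

```text
time_s: 9.55
position: [0.4904, -0.3801, 0.1328]
tcp_rot: [[0.755, -0.0, -0.656], [0.656, 0.0, 0.755], [0.0, -1.0, 0.0]]
force: [0.3, 0.2, -1.3]
opening: 0.204
```

drive_tool(commands=[{"dx":0,"dy":0.05,"dz":0,"wx":0,"wy":0,"wz":0,"grip":5},{"dx":0,"dy":0,"dz":0,"wx":0,"wy":0,"wz":0,"grip":5}])

```text
time_s: 9.8
position: [0.4907, -0.3803, 0.1313]
tcp_rot: [[0.755, 0.0, -0.656], [0.656, -0.0, 0.755], [-0.0, -1.0, -0.0]]
force: [0.2, 0.5, 0.2]
opening: 0.209
```

drive_tool(commands=[{"dx":0,"dy":0.04,"dz":0,"wx":0,"wy":0,"wz":0,"grip":5},{"dx":0,"dy":0,"dz":0,"wx":0,"wy":0,"wz":0,"grip":5}])

```text
time_s: 10.05
position: [0.4907, -0.3804, 0.1312]
tcp_rot: [[0.754, 0.001, -0.656], [0.656, -0.001, 0.754], [-0.0, -1.0, -0.001]]
force: [-1.9, 2.1, 8.9]
opening: 0.205
```

Contact is at z=0.131, as predicted. I ease off 1 mm, look, and release.

drive_tool(commands=[{"dx":0,"dy":-0.03,"dz":0,"wx":0,"wy":0,"wz":0,"grip":5},{"dx":0,"dy":0,"dz":0,"wx":0,"wy":0,"wz":0,"grip":25},{"dx":0,"dy":0,"dz":0,"wx":0,"wy":0,"wz":0,"grip":35},{"dx":0,"dy":0,"dz":0,"wx":0,"wy":0,"wz":0,"grip":50},{"dx":0,"dy":0,"dz":0,"wx":0,"wy":0,"wz":0,"grip":50},{"dx":0,"dy":0,"dz":0,"wx":0,"wy":0,"wz":0,"grip":50}])

```text
time_s: 10.8
position: [0.4905, -0.3802, 0.1304]
tcp_rot: [[0.755, -0.0, -0.656], [0.656, 0.0, 0.755], [-0.0, -1.0, 0.0]]
force: [0.3, 0.2, 0.4]
opening: 0.557
```

```bash
python3 - <<'E'
from h import *
p,_=cloud('scene')
cv2.imwrite('pics/s6.png',cv2.resize(p[220:340,110:250],(700,600),interpolation=2)[...,::-1])
E
```

```text
(no output)
```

View pics/s6.png

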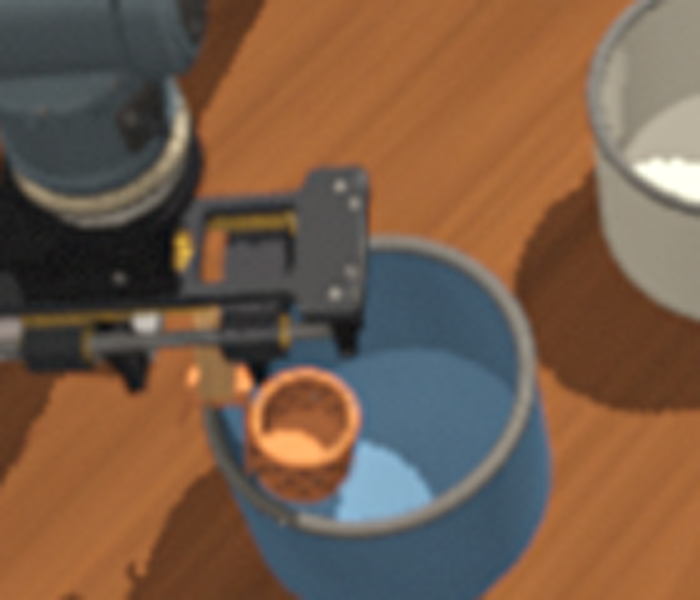

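The cup (300,430) hangs in the pot upright and the hook straddles the rim at (215,385). The fingers are open and clear, so I retreat straight up.

drive_tool(commands=[{"dx":0,"dy":-0.3,"dz":0,"wx":0,"wy":0,"wz":0,"grip":50},{"dx":0,"dy":-0.6,"dz":0,"wx":0,"wy":0,"wz":0,"grip":50},{"dx":0,"dy":-0.8,"dz":0,"wx":0,"wy":0,"wz":0,"grip":50},{"dx":0,"dy":-1,"dz":0,"wx":0,"wy":0,"wz":0,"grip":50},{"dx":0,"dy":-1,"dz":0,"wx":0,"wy":0,"wz":0,"grip":50},{"dx":0,"dy":-1,"dz":0,"wx":0,"wy":0,"wz":0,"grip":50},{"dx":0,"dy":0,"dz":0,"wx":0,"wy":0,"wz":0,"grip":50},{"dx":0,"dy":0,"dz":0,"wx":0,"wy":0,"wz":0,"grip":50}])

```text
time_s: 11.85
position: [0.4902, -0.3798, 0.3185]
tcp_rot: [[0.755, -0.0, -0.656], [0.656, 0.0, 0.755], [-0.0, -1.0, 0.0]]
force: [0.2, -0.1, -0.7]
opening: 0.573
```

```bash
python3 - <<'E'
from h import *
p,W=cloud('scene')
cv2.imwrite('pics/s7.png',cv2.resize(p[150:384,60:372],(800,600),interpolation=2)[...,::-1])
hsv=cv2.cvtColor(p,cv2.COLOR_RGB2HSV)
m=(np.hypot(W[...,0]-.49,W[...,1]+.38)<.04)&(W[...,2]>.125)&(W[...,2]<.2)&(hsv[...,2]>80)
q=W[m];print('grip',len(q),q.mean(0),q.min(0),q.max(0)); t=q[q[:,2]>q[:,2].max()-.01].mean(0);b=q[q[:,2]<.15].mean(0)
print(t,b,'r',np.hypot(*(q.mean(0)[:2]-[.547,-.329])))
S=np.load('scene0.npz')['W'][147:198,256:285].reshape(-1,3);w=W[147:198,256:285].reshape(-1,3)
for a in(S,w):
    print('steel',[a[(a[:,2]>l)&(a[:,2]<h)].mean(0).round(4) for l,h in((.035,.055),(.085,.15))])
E
```

```text
grip 151 [ 0.5068606  -0.3703483   0.16382613] [ 0.49486873 -0.38346382  0.12633032] [ 0.51661368 -0.35313314  0.18524475]
[ 0.50617154 -0.36504894  0.18136358] [ 0.50558351 -0.376305    0.13824718] r 0.05762684351927293
steel [array([0.4506, 0.1753, 0.0429]), array([0.4256, 0.1711, 0.1163])]
steel [array([0.4518, 0.1734, 0.0428]), array([0.4256, 0.172 , 0.1156])]
```

View pics/s7.png

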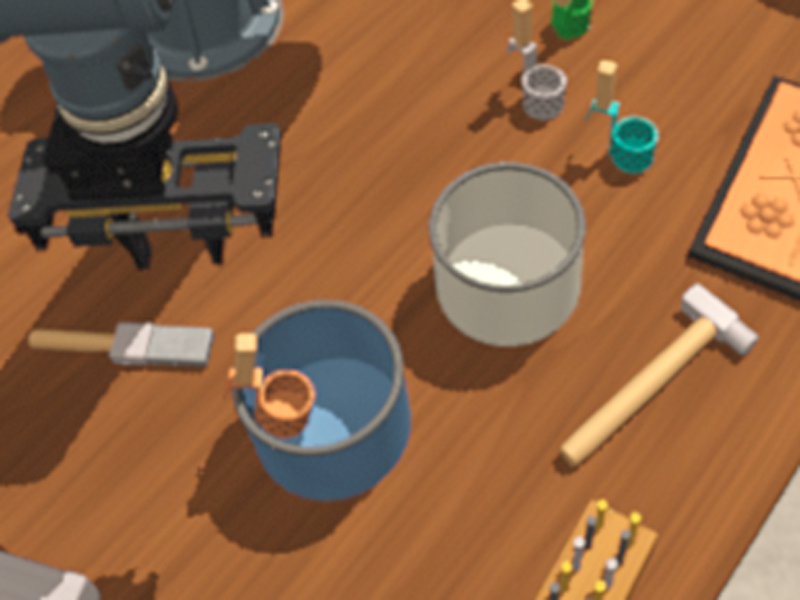

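The basket hangs alone on the blue pot, grip at (246,360), cup inside at (285,400), gripper clear, steel basket unmoved at (543,90). I check the radius margin and tilt once.

```bash
python3 - <<'E'
from h import *
from scipy.optimize import least_squares
C=np.array([.5465,-.3285])
for n in('scene','top','scene'):
    p,W=cloud(n);hsv=cv2.cvtColor(p,cv2.COLOR_RGB2HSV)
    near=np.hypot(W[...,0]-.5,W[...,1]+.37)<.04
    q=W[near&(W[...,2]>.180)&(W[...,2]<.195)]
    if len(q)>3:
        gc=(q.min(0)+q.max(0))/2;print(n,'grip top',len(q),gc.round(4),q.mean(0).round(4),'r',np.hypot(*(gc[:2]-C)))
    c=(np.hypot(W[...,0]-.525,W[...,1]+.35)<.045)&(hsv[...,0]<13)&(hsv[...,1]>110)&(hsv[...,2]>80)&(W[...,2]>.03)&(W[...,2]<.1)&(np.hypot(W[...,0]-C[0],W[...,1]-C[1])<.073)
    m=W[c]
    if len(m)>10:
        m=m[m[:,2]>.065]
        f=least_squares(lambda c:np.hypot(*(m[:,:2]-c).T)-.0255,[.52,-.35],loss='soft_l1',f_scale=.002).x
        pl=np.linalg.lstsq(np.c_[m[:,:2],np.ones(len(m))],m[:,2],rcond=None)[0]
        print(n,'cup',len(m),f,'r',np.hypot(*(f-C)),'rimz',m[:,2].max().round(4),'slope',pl[:2])
E
```

```text
scene grip top 50 [ 0.505  -0.3659  0.1826] [ 0.5054 -0.3648  0.1821] r 0.055805563451592405
scene cup 84 [ 0.51984533 -0.35304355] r 0.036233370313353025 rimz 0.0952 slope [-0.13359167 -0.07479129]
top grip top 35 [ 0.5046 -0.3643  0.1836] [ 0.5039 -0.3633  0.1831] r 0.05512376140342582
top cup 58 [ 0.51779803 -0.34984825] r 0.03577081413066432 rimz 0.0976 slope [-0.17907352 -0.14393634]
scene grip top 47 [ 0.5068 -0.3653  0.1833] [ 0.5057 -0.3656  0.1825] r 0.0541160544114907
scene cup 91 [ 0.5195681  -0.35334857] r 0.03664394516995939 rimz 0.098 slope [-0.10256222 -0.06133683]
```

```bash
python3 -c "
from rig import workorder;print(workorder.hand_in())"
```

```text
the job is handed in; nothing more can be done
None
```

The copper basket is hanging by its hook over the blue pot's rim, cup inside and tongue outside. The gripper has let go and is well clear above it. I handed the job in at about 12 s; no verdict is reported.

| Last check | Measured | Limit |
|---|---|---|
| Grip centre from the pot's axis | about 62 mm | 50–100 mm |
| Grip centre above the rim | about 36 mm | 27–50 mm |
| Cup centre from the pot's axis | about 40 mm | under 60 mm |
| Tilt | about 12° | under 23° |
| Steel basket shift | within about 2 mm | under 30 mm |

- **How these were found:** the grip centre, cup centre and tilt are worked out from the grip's top and the cup's rim in the pictures. The basket stayed put between successive pictures.
- **What disagreed:** at the grasp, the camera showed the fingertips about 35 mm higher than the reported tool height implied. I trusted the camera. The hook then met the rim within 1 mm of the height predicted that way.
- **Not measured directly:** contact force between the basket and the pot. It rests on the rim with nothing else touching it.
- **Pictures:** I viewed 8 of the 10 allowed.

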